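Slide a petri dish along the rail into the pocket of an inspection stage

ROBOT

A 7-joint arm with a two-finger parallel gripper is mounted at the origin on the work surface; the furniture and walls round the work are solid. World frame = base frame: x ahead of the robot, y to its left, z up, the work surface at z = 0. Lengths are in mm, angles in rad, forces in N, time in s.
With the tool pointing down it reaches from about 350 to 900 mm from the base axis. Payload 7.2 kg.
Tool frame: the origin (TCP) lies at the very end of the fingers, on their centre line; the grasp point (between the pads) lies bot.tcp_to_grasp behind it (bot.tcp_to_grasp is the distance from the TCP to the grasp point, in mm); z points along the fingers, y is the line along which they close (so a half turn about z gives the same grasp; the last joint's range is limited). The gripper opens to 85 mm and grips with 20 to 120 N. Pads are 22 mm wide; open, the fingers measure 114 mm over their backs; the gripper's body (76 mm by 85 mm) begins 54 mm behind the grasp point. The pads swing forward as they close: fully open they stand 13 mm farther back than shut.
Start: joints at [1.058, 0.411, -0.013, 1.596, 0.006, 1.134, -0.082], TCP at [268.912, -564.194, 231.297] pointing down, gripper open.
Joint ranges: [-2.95, 2.95], [-0.29, 1.99], [-1.47, 1.44], [0.14, 2.54], [-1.03, 4.17], [0.13, 1.85], [-2.86, 2.86]. Speed limits (rad/s): [2.39, 2.39, 3.01, 3.01, 3.14, 3.14, 3.14].

INTERFACE

Orientations are given as [roll, pitch, yaw] about the fixed x, y, z axes, in that order (R = Rz(yaw) Ry(pitch) Rx(roll)).
In Python, from plant import bot gives the robot as it stands. Calls block until the motion is done:
- bot.move_to(position, orientation): joint-space move of the TCP to a pose.
- bot.line_to(position, orientation=None, velocity=150, stop_force=None): straight line of the TCP; orientation=None keeps the orientation; velocity is the mean speed in mm/s. With stop_force (N) it stops when the force on the tool has changed by that much, and returns True; else False.
- bot.movej(angles): joint-space move.
- bot.open() and bot.grab(): open the fingers fully, or close them until they stop; the grip force is fixed at half the most.
- bot.sleep(seconds).
- bot.solve_ik(position, orientation): joint angles nearest the present ones, or None.
- bot.get_state(): the state.
- bot.snapshot(name): name is "side" or "top"; returns a dict with "pixels" (384x512x3 uint8, blue, green, red), "depth" (384x512 float32, mm along the optical axis (not along the pixel's ray), 0 where there is no reading), "fov_y" (degrees; the focal length in pixels is half the picture's height over the tangent of half this angle, whatever the lens; pixels are square), "cx", "cy" (the principal point, pixels), "R" (3x3) and "t" (3): a world point X has camera coordinates R X + t. Camera axes: x right, y down, z forward; pixel columns grow to the right and rows downward; lengths in mm; the calibration is good to about 2 mm. A picture is of the moment at which its call begins.
A pose or a line that the arm cannot do raises bot.IKError and nothing moves.
- bot.hand_in(): hands the job in; it is judged then, once.
Trained networks look in the newest picture that a camera, given by its name, has taken for a name from the list of things; names that differ only in an ending like _2 or _b are one class to them, and where a whole thing is asked for, a point or a joint stands for the part that bears it (a point fixed in the world has none). Each returns a list of dicts, best first, with "conf" (0 to 1); they miss things now and then, are a little off and sometimes report something else, mostly with a low value. They report only what shows in the picture. A call takes as long as a camera call. They do not tell look-alikes from the thing itself.
- bot.look_for(target, camera): "centre" ([column, row] in pixels, amid what is visible of it).
- bot.regions_of(target, camera): "region" (384x512 bool, what is visible of it) and "centre" ([column, row] in pixels, amid what is visible of it).
- bot.spot_point(target, camera): "centre" ([column, row] in pixels: a listed point, or the origin of a listed thing).
The state is a dict: "t": time; "q": joint angles; "dq": joint speeds; "joint_torque": joint torques, N m; "tcp_pos": TCP position; "tool_rot": TCP orientation; "force": force on the tool from outside, world axes, zero at the start; "torque": the same for the moment, N m; "gripper_width": finger opening in mm; "grip_force": force on a finger pad.
Only numpy, scipy, OpenCV 4.12 (cv2) and the standard library are available. Lean on these libraries where they do the work, as an engineer would, in place of code of your own. Each camera call takes 0.05 s, during which the arm holds its last target. There are 200 camera calls.

TASK

With the fingertips, push the petri dish that lies on the dark inspection stage straight across until it rests against the long aluminium rail; then, keeping it against the rail, slide it along into the corner pocket over the white viewing disc until it is fully home against the end stop and the rail. Only push the dish, never lift or tip it. Leave the little beaker, the white stopper and the dropper bottle where they stand.

Things in the scene. Friction and masses are not known exactly. Their poses are not given: they have to be found in the camera images.
- dish: The part to push: round lidded petri dish, cream filling, 66.4 mm across, 15 mm high, 25 to 45 g, upright side. Lies loose on the stage at the end far from the pocket, 50 to 80 mm short of the rail. Origin: centre of its underside; its yaw means nothing.
- stage: Inspection stage, fixed: dark steel plate 300 x 170 mm, 8 mm thick. Origin: centre of its underside. x runs along the rail towards the pocket (roughly to the robot's right), y across towards the rail (roughly away from the robot), z up. Its aluminium fences (rail, end stop, lip) are 12 mm thick, tops 18 mm above the bench, 10 mm above the plate.
- rail (a point): Middle of the foot of the rail's inner face, on the plate's upper face (stage x = 0, y = +73 mm). The rail runs straight along the whole 300 mm edge, parallel to stage x. Rail, end stop and lip are faced with a slippery white slide strip (friction about 0.15; the plate about 0.6). Axes as the stage's.
- lip (a point): Tip of the rounded nose of the short lip that faces the rail, on the plate's upper face (stage x = +99, y = -3.4 mm). The lip runs from here to the end stop, inner face at y = +2.6 mm, so the pocket is 70.4 mm wide and opens only towards -x, along the rail. Axes as the stage's.
- pocket (a point): Where the centre of the dish's underside lies when fully home, touching rail and end stop: on the plate's upper face 8 mm above the bench, stage x = +104.8, y = +39.8 mm, in the middle of a flat white disc 52 mm across. The end stop's inner face is at stage x = +138 mm. Axes as the stage's. A dish touching the rail has its centre level with this point in y.
- beaker: Bystander: small clear beaker, 48 mm in diameter, 59 mm high, standing on the bench about 45 mm off the stage's open (-y) edge, near the pocket end. Origin at the centre of its underside.
- stopper: Bystander: small white plastic stopper, 24 mm wide, 32 mm high, standing on the bench about 40 mm behind the rail. Origin at the centre of its underside.
- dropper: Bystander: amber dropper bottle with a red rubber bulb, 38 mm in diameter, 107 mm high, standing on the bench about 65 mm behind the rail. Origin at the centre of its underside.
Things that resemble listed ones, but are neither listed nor needed, are in the scene too. What is shaped like the dish but green or yellow is not meant.

How it is judged:
By the outcome, as a careful person would: the job done as asked, in the order asked, and still so for the second after the job is handed in, with the robot touching nothing.
It also fails if it takes over 51 s, if anything falls off the work surface, if the arm or the gripper's body presses on something with over 40 N, if the wrist force passes 120 N, or if a joint passes its speed limit or range.

## Working session

There is one attempt and no reset: what is moved stays moved. The work goes in short steps, each a Python script; the robot and the scene stay as the last script left them, time stands still between calls to the robot, and variables do not carry over. Pictures are saved under pics/ and viewed, at most 10 in all, crops included, and the job is handed in when it is done.

```bash
mkdir -p pics; ls
python3 - <<'E'
from plant import bot
import cv2,numpy as np
ims=[]
for n in ("top","side"):
    s=bot.snapshot(n); cv2.imwrite(f"pics/{n}0.png",s["pixels"])
    print(n,s["fov_y"],s["cx"],s["cy"],np.round(s["R"],3).tolist(),np.round(s["t"],1).tolist())
    for k in ("dish","stage","beaker","stopper","dropper"):
        print(k,[(np.round(d["centre"]).tolist(),round(d["conf"],2)) for d in bot.look_for(k,n)][:4])
    for k in ("rail","lip","pocket","dish","stage"):
        print("pt",k,[(np.round(d["centre"],1).tolist(),round(d["conf"],2)) for d in bot.spot_point(k,n)][:4])
print(bot.get_state()["t"],bot.tcp_to_grasp,bot.get_state()["tool_rot"])
E
```

```text
pics
top 51.219470143179244 253.5498785715111 196.56565209063146 [[0.003, -1.0, -0.012], [-0.985, -0.001, -0.175], [0.175, 0.012, -0.985]] [8.3, 571.3, 775.2]
dish [([182.0, 144.0], 0.96), ([184.0, 204.0], 0.93), ([247.0, 198.0], 0.79)]
stage [([294.0, 200.0], 0.92), ([315.0, 130.0], 0.24)]
beaker [([323.0, 274.0], 0.9)]
stopper [([245.0, 200.0], 0.63)]
dropper [([316.0, 131.0], 0.75)]
pt rail [([297.4, 166.3], 0.79)]
pt lip [([334.0, 206.4], 0.71), ([336.5, 191.0], 0.38)]
pt pocket [([338.3, 191.6], 0.91)]
pt dish [([287.9, 199.4], 0.75), ([183.8, 205.3], 0.67), ([246.8, 196.8], 0.58), ([182.4, 141.7], 0.57)]
pt stage [([287.8, 201.1], 0.95)]
side 49.57209458628614 260.86059229738544 193.8620095878775 [[0.999, -0.05, 0.004], [-0.042, -0.881, -0.471], [0.028, 0.471, -0.882]] [-558.2, 46.0, 863.8]
dish [([263.0, 185.0], 0.88), ([319.0, 136.0], 0.74), ([254.0, 140.0], 0.64)]
stage [([272.0, 245.0], 0.71)]
beaker [([191.0, 254.0], 0.77)]
stopper [([336.0, 213.0], 0.64)]
dropper [([345.0, 249.0], 0.89)]
pt rail [([307.2, 234.7], 0.61)]
pt lip [([261.6, 278.0], 0.68)]
pt pocket [([281.4, 285.9], 0.73)]
pt dish [([318.8, 140.5], 0.85), ([259.6, 146.6], 0.59), ([268.3, 191.0], 0.56)]
pt stage [([273.3, 233.3], 0.66)]
1.1 18.700000000000003 [3.14147306e+00 7.01021023e-08 4.44897006e-01]
```

Run:
```python
import cv2
a=cv2.imread("pics/top0.png")[90:310,140:400]; cv2.imwrite("pics/top0c.png",cv2.resize(a,None,fx=3,fy=2.7,interpolation=cv2.INTER_CUBIC)[:600])
b=cv2.imread("pics/side0.png")[100:330,140:400]; cv2.imwrite("pics/side0c.png",cv2.resize(b,None,fx=2.6,fy=2.6,interpolation=cv2.INTER_CUBIC))
```

```text
(no output)
```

View pics/top0c.png

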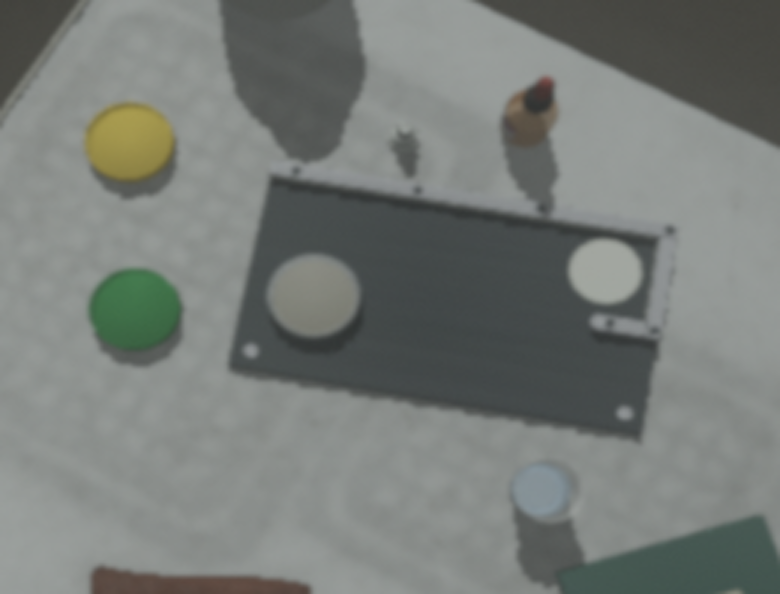

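View pics/side0c.png

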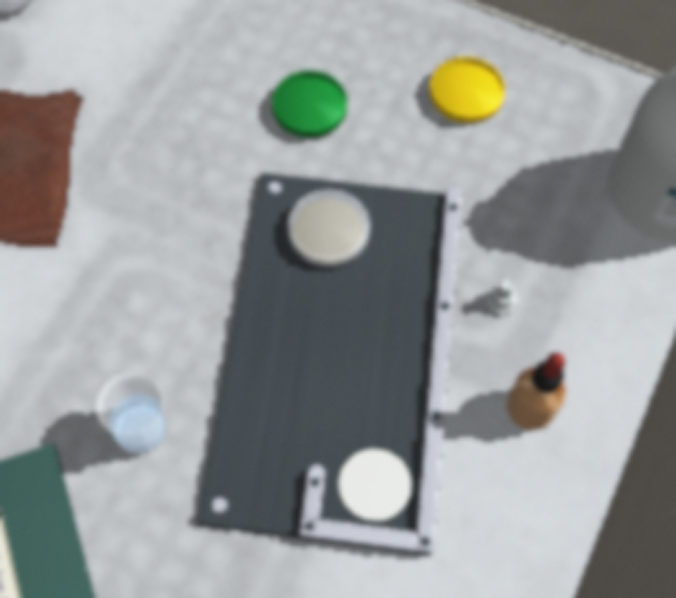

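Dish candidates in the top view: cream (245,199) on the stage, green (184,204) and yellow (182,144). The crop shows the cream one on the dark plate, so that's the dish to push. The pocket disc is at (341,190) and the rail runs along the far edge. Next I fit the stage pose.

```bash
cat > h.py <<'E'
from plant import bot
import cv2,numpy as np
from scipy.optimize import least_squares
def K(s):
    f=s["pixels"].shape[0]/2/np.tan(np.radians(s["fov_y"]/2)); return f
def proj(s,P):
    c=np.atleast_2d(P)@np.array(s["R"]).T+s["t"]; f=K(s)
    return np.c_[f*c[:,0]/c[:,2]+s["cx"],f*c[:,1]/c[:,2]+s["cy"]]
def at_z(s,uv,z):
    uv=np.atleast_2d(uv); R=np.array(s["R"]); f=K(s)
    d=np.c_[(uv[:,0]-s["cx"])/f,(uv[:,1]-s["cy"])/f,np.ones(len(uv))]@R; o=-R.T@np.array(s["t"])
    return o+d*((z-o[2])/d[:,2])[:,None]
def W(p,L):   # stage -> world; p=(x,y,yaw)
    L=np.atleast_2d(np.asarray(L,float)); c,s=np.cos(p[2]),np.sin(p[2])
    return np.c_[p[0]+c*L[:,0]-s*L[:,1],p[1]+s*L[:,0]+c*L[:,1],L[:,2]]
def S(p,X):
    d=np.atleast_2d(X)[:,:2]-p[:2]; c,s=np.cos(p[2]),np.sin(p[2]); return np.c_[c*d[:,0]+s*d[:,1],-s*d[:,0]+c*d[:,1]]
def blob(m,near):
    n,l,st,ce=cv2.connectedComponentsWithStats(m.astype(np.uint8))
    k=[i for i in range(1,n) if st[i,4]>60]; i=min(k,key=lambda i:np.hypot(*(ce[i]-near))); return l==i,ce[i],st[i,4]
def dish(s,name,p,expect=None):
    """dish centre in stage coords from its silhouette: fit model silhouette centroid"""
    r=[d for d in bot.regions_of("dish",name)]
    out=[]
    for d in r:
        v,u=np.nonzero(d["region"]); ce=np.array([u.mean(),v.mean()])
        c=at_z(s,ce,16)[0,:2]
        a=np.linspace(0,2*np.pi,60)
        def sil(c):
            P=np.vstack([np.c_[c[0]+33.2*np.cos(a),c[1]+33.2*np.sin(a),np.full(60,z)] for z in (8,23)])
            M=cv2.moments(cv2.convexHull(proj(s,P).astype(np.float32))); return np.array([M["m10"],M["m01"]])/M["m00"],M["m00"]
        c=least_squares(lambda c:sil(c)[0]-ce,c).x
        out.append((np.round(S(p,c)[0],1).tolist(),round(d["conf"],2),len(u),round(sil(c)[1])))
    return out
E
cat > fit.py <<'E'
from h import *
L=np.array([[-150,-85,8],[150,-85,8],[150,85,18],[-150,85,18.]])
px={"top":(np.array([[232,370],[641,438],[674,228],[272,168]])/[3,2.7]+[140,90]-.3,(341,190)),
    "side":(np.array([[261,177],[196,522],[431,552],[457,190]])/2.6+[140,100]-.3,(284,286))}
snaps={};res=[]
for n in px:
    s=snaps[n]=bot.snapshot(n); g=s["pixels"].min(2)
    m,c,a=blob(g>150,px[n][1]); px[n]+=(c,); print(n,"disc",c,a)
def r(p,ns=("top","side")):
    return np.concatenate([np.r_[(proj(snaps[n],W(p,L))-px[n][0]).ravel(),3*(proj(snaps[n],W(p,[[104.8,39.8,8]]))-px[n][2]).ravel()] for n in ns])
p0=[560,0,-np.pi/2]; 
x0=at_z(snaps["top"],[287.8,201.1],0)[0]; p0[:2]=x0[:2]
for ns in (("top",),("side",),("top","side")):
    q=least_squares(lambda p:r(p,ns),p0,x_scale=[10,10,.1]); print(ns,q.x.round(4),q.fun.round(1))
p=q.x; np.save("p.npy",p)
for n in px: 
    bot.snapshot(n); print(n,dish(snaps[n],n,p))
s=snaps["top"]; im=cv2.resize(s["pixels"],None,fx=3,fy=3,interpolation=cv2.INTER_CUBIC)
for P in ([[-150,-85,8],[150,-85,8],[150,-85+170,18],[-150,85,18]],[[-150,73,8],[138,73,8],[138,2.6,8],[99,2.6,8]]):
    cv2.polylines(im,[((proj(s,W(p,P))+.5)*3-.5).round().astype(int)],True,(0,0,255),1)
cv2.imwrite("pics/fit.png",im[300:880,540:1230])
for yaw in (p[2]+np.pi/2,p[2]+np.pi/2-np.pi,p[2]+.35,p[2]+.35+np.pi):
    print(yaw,[None if (j:=bot.solve_ik(W(p,[l])[0].tolist(),[np.pi,0,yaw])) is None else np.round(j,2).tolist() for l in ([-110,-80,12],[-165,28,12],[60,28,12],[60,28,80])])
print(bot.get_state()["t"])
E
python3 fit.py
```

```text
top disc [341.33875339 189.98373984] 369
side disc [283.72413793 285.91954023] 609
('top',) [570.8303 -70.3953  -1.7377] [-1.7  0.5  1.5 -0.8  1.5 -1.5 -1.1 -1.5 -0.1  1.1]
('side',) [572.5737 -68.9138  -1.7488] [-1.1 -2.2 -0.5  0.8  0.7 -0.   1.3 -0.9 -0.1  0.4]
('top', 'side') [571.7266 -69.5982  -1.7433] [-2.2 -0.3  0.8 -0.9  1.3 -1.5 -1.2 -2.2 -1.   0.7 -1.8 -1.7 -0.6  1.5
  0.7  0.2  0.6 -0.8 -0.5  1.3]
top [([-98.8, -17.6], 0.84, 802, 777), ([-221.6, -49.4], 0.67, 767, 792), ([-254.4, 84.7], 0.66, 745, 755)]
side [([-222.7, -51.4], 0.91, 551, 669), ([-102.4, -19.3], 0.76, 712, 779), ([-253.9, 85.2], 0.64, 612, 659), ([-55.2, 124.1], 0.4, 121, 854)]
-0.17254486000381997 [[0.02, 0.55, -0.27, 2.03, 0.25, 0.6, -2.17], [-0.06, 0.68, -0.22, 1.73, 0.21, 0.75, -2.13], [0.2, 0.64, -0.08, 1.82, 0.07, 0.69, -1.66], [0.22, 0.54, -0.11, 1.79, 0.08, 0.82, -1.67]]
-3.314137513593613 [[0.35, 0.65, -0.72, 2.01, 0.65, 0.72, 0.63], [0.38, 0.88, -0.91, 1.7, 0.82, 0.98, 0.56], [0.56, 0.72, -0.58, 1.79, 0.53, 0.79, 1.1], [0.58, 0.62, -0.62, 1.76, 0.45, 0.9, 1.17]]
-1.3933411867987164 [[-0.92, 0.81, 1.03, 2.09, -0.98, 0.84, -2.24], [-0.86, 0.96, 1.03, 1.79, -0.98, 1.0, -2.39], [0.01, 0.64, 0.18, 1.83, -0.17, 0.68, -2.67], [0.03, 0.54, 0.15, 1.8, -0.11, 0.81, -2.73]]
1.7482514667910767 [[0.25, 0.6, -0.57, 2.02, 0.52, 0.67, -0.48], [0.19, 0.76, -0.6, 1.71, 0.55, 0.84, -0.47], [0.48, 0.69, -0.48, 1.8, 0.44, 0.76, -0.04], [0.51, 0.6, -0.51, 1.76, 0.37, 0.88, 0.01]]
1.4
```

View pics/fit.png

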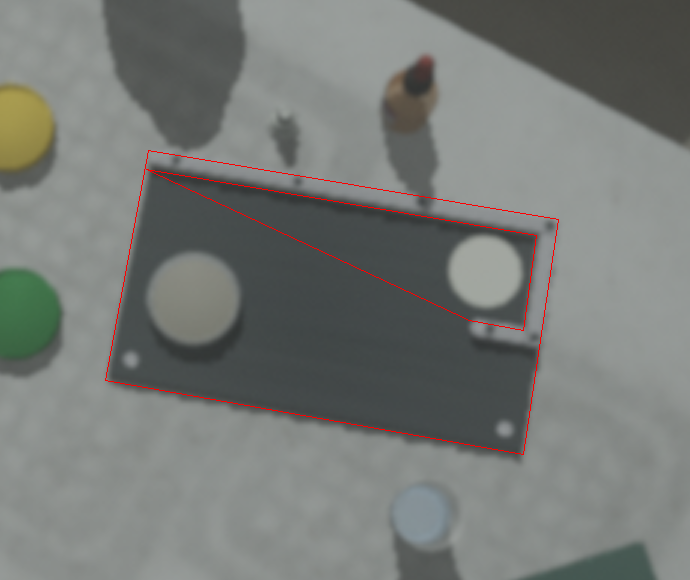

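The overlay matches the rail, pocket and plate edges to 1–2 px, and the dish is at stage (-100, -18), 58 mm short of the rail. I'll close the fingers, come down behind it and start the cross push.

```bash
cat > s1.py <<'E'
from h import *
p=np.load("p.npy"); yaw=p[2]+np.pi/2+np.pi
if yaw>np.pi: yaw-=2*np.pi
O=[np.pi,0,yaw]; X=-100.5
P=lambda x,y,z:W(p,[[x,y,z]])[0].tolist()
bot.grab()
bot.move_to(P(X,-88,130),O); 
print("down",bot.line_to(P(X,-88,12),velocity=120,stop_force=6), bot.get_state()["tcp_pos"])
print("push",bot.line_to(P(X,-24,12),velocity=50,stop_force=4))
st=bot.get_state(); print(st["t"],np.round(st["force"],2),S(p,st["tcp_pos"]),st["gripper_width"])
for n in ("top","side"):
    s=bot.snapshot(n); print(n,dish(s,n,p)); cv2.imwrite(f"pics/a_{n}.png",cv2.resize(s["pixels"],None,fx=1.5,fy=1.5))
E
python3 s1.py
```

```text
down False [502.79844917  44.69324128  12.5854521 ]
push False
7.0833 [ 0.22  0.05 -0.12] [[-100.53583237  -24.27846714]] 0.1084093426140785
top [([-221.8, -49.7], 0.96, 758, 792), ([-259.6, 86.6], 0.75, 596, 754)]
side [([-101.9, 18.6], 0.59, 742, 784), ([-254.3, 85.4], 0.58, 643, 659)]
```

View pics/a_side.png

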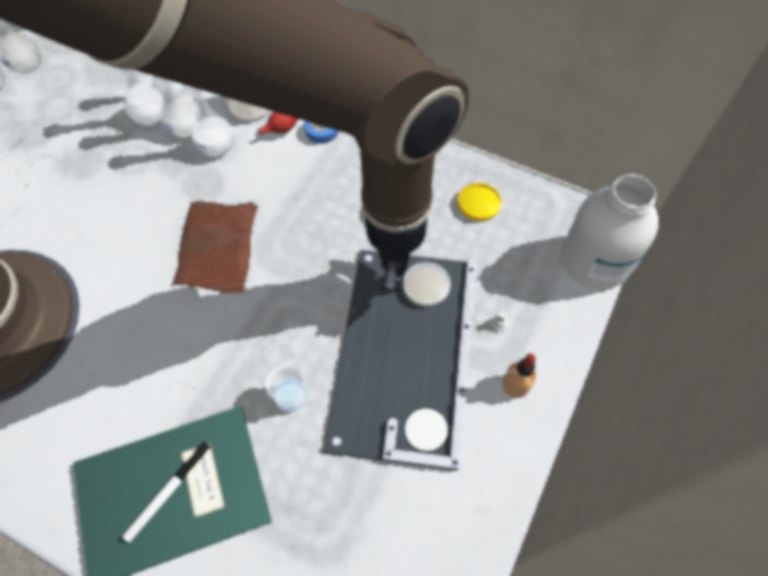

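The side view shows the fingertips in contact behind the dish (around px (415,285)), and the dish has moved straight to (-102, 18.6). I'll continue to rail contact.

```bash
cat > s2.py <<'E'
from h import *
p=np.load("p.npy"); P=lambda x,y,z:W(p,[[x,y,z]])[0].tolist(); X=-100.5
print("push",bot.line_to(P(X,8,12),velocity=25,stop_force=3))
st=bot.get_state(); y=S(p,st["tcp_pos"])[0]; print(st["t"],np.round(st["force"],2),y,st["tcp_pos"][2])
s=bot.snapshot("side"); print(dish(s,"side",p))
bot.line_to(P(X,y[1]-35,12),velocity=100)
O=[np.pi,0,p[2]+.35+np.pi]
bot.line_to(P(-170,y[1]-35,60),velocity=150)
bot.move_to(P(-182,20,60),O)
for n in ("top","side"):
    s=bot.snapshot(n); print(n,dish(s,n,p)); cv2.imwrite(f"pics/b_{n}.png",cv2.resize(s["pixels"],None,fx=1.5,fy=1.5))
print(bot.get_state()["t"])
E
python3 s2.py
```

```text
push True
8.1667 [0.12 0.38 0.26] [-100.32384162   -2.01631549] 11.35830306452619
[([-254.0, 84.0], 0.7, 619, 659), ([-101.0, 40.8], 0.63, 710, 788), ([-215.6, -68.7], 0.56, 176, 673)]
top []
side [([-250.6, 88.9], 0.85, 525, 663), ([-101.9, 40.7], 0.66, 728, 787), ([-219.1, -50.9], 0.58, 544, 672)]
10.625
```

View pics/b_side.png

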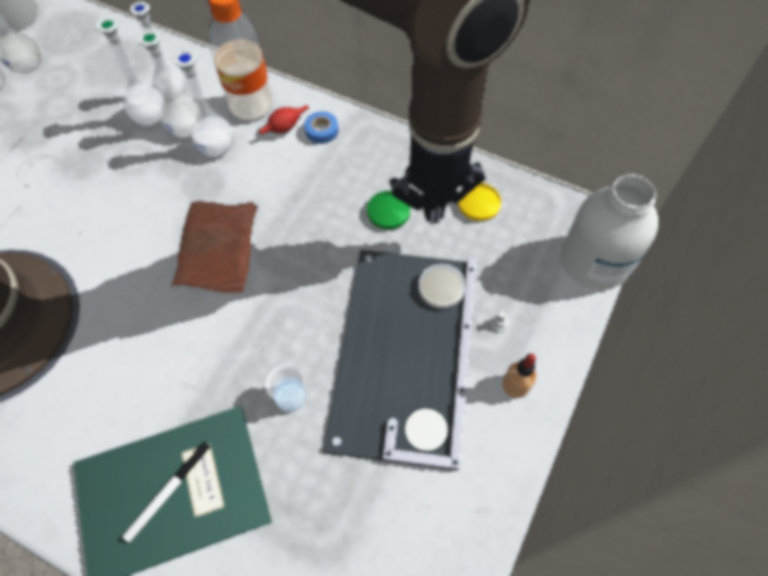

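The dish is against the rail: the push stopped on force, and the dish measures y≈40.7. Now I slide it along with the finger face turned 20° toward the rail.

```bash
cat > s3.py <<'E'
from h import *
p=np.load("p.npy"); P=lambda x,y,z:W(p,[[x,y,z]])[0].tolist(); Y=25.5
def rep(m):
    st=bot.get_state(); print(m,round(st["t"],2),np.round(st["force"],2),S(p,st["tcp_pos"])[0].round(1),round(st["tcp_pos"][2],1))
bot.line_to(P(-175,Y,60),velocity=150); print(bot.line_to(P(-175,Y,12),velocity=120,stop_force=6)); rep("down")
print(bot.line_to(P(-60,Y,12),velocity=50,stop_force=5)); rep("mid")
s=bot.snapshot("side"); print(dish(s,"side",p))
print(bot.line_to(P(45,Y,12),velocity=50,stop_force=5)); rep("near")
for n in ("top","side"):
    s=bot.snapshot(n); print(n,dish(s,n,p)); cv2.imwrite(f"pics/c_{n}.png",cv2.resize(s["pixels"],None,fx=1.5,fy=1.5))
E
python3 s3.py
```

```text
False
down 11.43 [ 0.57 -0.17  1.27] [-175.2   25.4] 12.0
False
mid 13.88 [-0.75  0.15  0.5 ] [-60.2  25.5] 12.0
[([-221.1, -53.2], 0.89, 486, 670), ([-245.7, 100.5], 0.61, 258, 668), ([42.9, -5.3], 0.45, 9223, 947)]
False
near 16.23 [ 0.77  0.09 -0.52] [44.7 25.5] 12.0
top [([-222.3, -50.6], 0.97, 744, 793), ([-255.2, 84.9], 0.69, 737, 755), ([94.4, 15.5], 0.39, 73, 801)]
side [([-259.5, 104.7], 0.75, 157, 658), ([85.0, 40.3], 0.66, 984, 1014), ([69.2, -18.9], 0.33, 5471, 981)]
```

View pics/c_side.png

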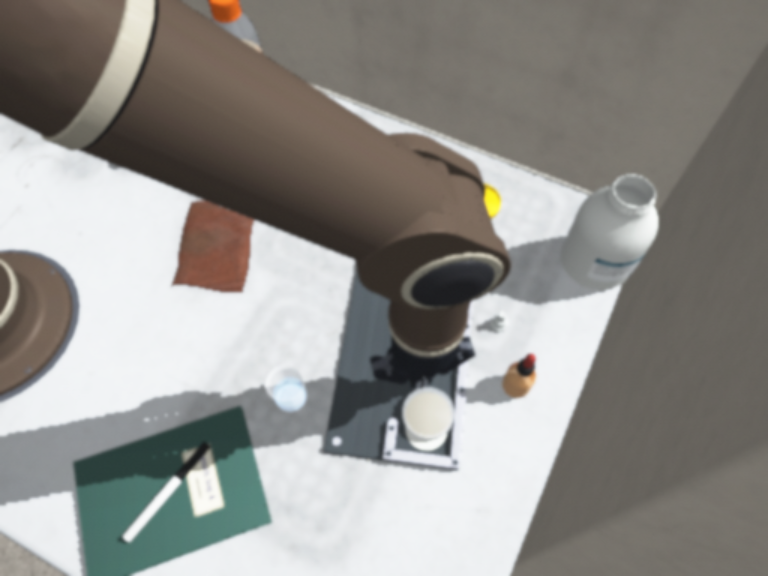

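The dish is entering the pocket mouth along the rail (px (428,410)), with part of the white disc still showing ahead of it. Next I push it home.

```bash
cat > s4.py <<'E'
from h import *
p=np.load("p.npy"); P=lambda x,y,z:W(p,[[x,y,z]])[0].tolist(); Y=25.5
def rep(m):
    st=bot.get_state(); print(m,round(st["t"],2),np.round(st["force"],2),S(p,st["tcp_pos"])[0].round(1),round(st["tcp_pos"][2],1))
print(bot.line_to(P(76,Y,12),velocity=20,stop_force=4)); rep("home?")
bot.sleep(.3); rep("hold")
s=bot.snapshot("side"); print(dish(s,"side",p))
x,y=S(p,bot.get_state()["tcp_pos"])[0]
bot.line_to(P(x-25,y-9,12),velocity=60); bot.line_to(P(x-45,y-20,130),velocity=150)
bot.move_to(P(-100,-120,220),[np.pi,0,p[2]+.35+np.pi]); rep("away")
for n in ("top","side"):
    s=bot.snapshot(n); print(n,dish(s,n,p)); cv2.imwrite(f"pics/d_{n}.png",s["pixels"])
    c=proj(s,W(p,[[90,30,10]]))[0].astype(int); a=s["pixels"][c[1]-35:c[1]+35,c[0]-45:c[0]+45]; cv2.imwrite(f"pics/dc_{n}.png",cv2.resize(a,None,fx=4.4,fy=6 if 0 else 4.4,interpolation=cv2.INTER_CUBIC))
cv2.imwrite("pics/d_both.png",np.hstack([cv2.imread(f"pics/dc_{n}.png") for n in ("top","side")]))
E
python3 s4.py
```

```text
True
home? 17.37 [ 0.23  0.82 -0.04] [62.7 25.1] 11.6
hold 17.67 [0.19 0.13 0.21] [62.8 24.7] 11.1
[([-260.7, 101.0], 0.67, 226, 656), ([102.7, 39.1], 0.57, 1017, 1040)]
away 20.11 [ 0.29 -0.84  0.05] [ -98.7 -119.2] 219.3
top [([105.2, 40.6], 0.82, 785, 797), ([-257.3, 91.5], 0.65, 558, 753)]
side [([-252.9, 85.2], 0.95, 606, 660), ([102.4, 39.2], 0.86, 974, 1040), ([-221.7, -49.1], 0.63, 575, 670)]
```

View pics/d_both.png

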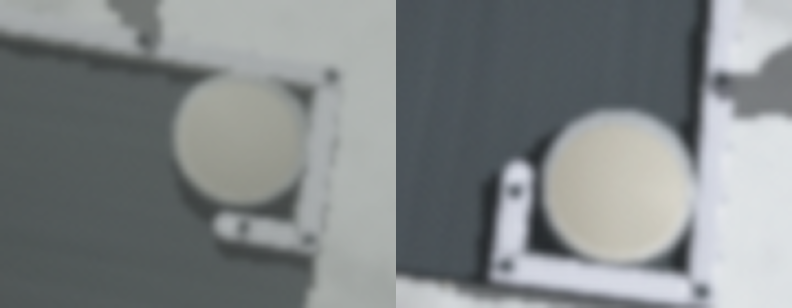

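```bash
python3 -c "
from plant import bot
print(bot.hand_in())"
```

```text
the job is handed in; nothing more can be done
None
```

I pushed the dish straight across to the rail, then slid it along the rail into the corner pocket. The last push stopped on contact force, and both cameras show the dish home against the end stop and the rail. The beaker, stopper and dropper bottle weren't touched, and I handed the job in at about 20 s.

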